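Size a collar on the stepped mandrel and store it by size

ROBOT

A 6-joint arm with a two-finger parallel gripper is mounted at the origin on the work surface; the furniture and walls round the work are solid. World frame = base frame: x ahead of the robot, y to its left, z up, the work surface at z = 0. Lengths are in mm, angles in rad, forces in N, time in s.
With the tool pointing down it reaches from about 300 to 775 mm from the base axis. Payload 14.6 kg.
Tool frame: the origin (TCP) lies on the centre line of the jaws, within the pads' length; the fingertips stand 8 mm ahead of it and the grasp point (between the pads) lies 11 mm behind it; z points along the fingers, y is the direction in which the jaws open and shut (so a half turn about z gives the same grasp; the last joint's range is limited). The gripper opens to 94 mm and grips with 3 to 60 N. Pads are 16 mm wide; open, the fingers measure 119 mm over their backs; the gripper's body (75 mm by 177 mm) begins 78 mm behind the grasp point.
Start: joints at [-1.186, 0.3, 1.521, -0, 1.321, -0.067], TCP at [240.114, -494.807, 188.246] pointing down, gripper open.
Joint ranges: [-3.03, 3.03], [-0.79, 2.21], [0.23, 2.52], [-1.04, 4.18], [0, 3.07], [-2.55, 2.55]. Speed limits (rad/s): [2.22, 2.22, 2.57, 3.14, 3.14, 3.14].

INTERFACE

Orientations are given as [roll, pitch, yaw] about the fixed x, y, z axes, in that order (R = Rz(yaw) Ry(pitch) Rx(roll)).
In Python, from cell import read_state, cams, manip gives the robot as it stands.
- The arm moves only by the shell command python3 -m handwheel 'ROWS' [OPENING] [FORCE]. ROWS is JSON, a list of rows, each a list of 4 numbers: the shift along the tool's x, y, z in m, then the turn about the tool's z in degrees. In form: [[dx, dy, dz, turn], ...]. A call has 1 to 5 rows; each row is the pose to reach, as a shift and turn from the pose measured when the call began, along the tool's axes at that moment; what a row does not reach only later rows make up. A row lasts 1/8 s, in which the tool goes at most 62.5 mm and 10.7 degrees, less where a joint would pass 70% of its speed; a pose out of reach is approached as far as the arm can. A call with a gripper value outside its range is refused whole. OPENING is the closure, from 0 (fully open) to 1 (shut), set as the call begins (- or left out, the last holds). The fingers move at their own pace and stop on an object; FORCE is the grip in N (left out, the last holds). Time passes only in rows, so rows that repeat a pose let the fingers close. It gives the time, the measured TCP pose, the force and the opening at its end, in the units of the state.
- read_state(): the state, without advancing time (a new reading comes with each control period).
- cams.camera(name): name is "side" or "top"; returns the picture (420x560x3 uint8, red, green, blue); there is no depth.
- cams.get_calibration(name): a dict with "vertical_fov" (degrees; the focal length in pixels is half the picture's height over the tangent of half this angle, whatever the lens; pixels are square), "cx", "cy" (the principal point, pixels), "R" (3x3) and "t" (3): a world point X has camera coordinates R X + t. Camera axes: x right, y down, z forward; pixel columns grow to the right and rows downward; lengths in mm; the calibration is good to about 2 mm. A picture is of the moment at which its call begins. get_calibration takes no time and is no camera call.
- manip.sign_off(): hands the job in, once; it reports no verdict.
The state is a dict: "clock": time; "joints": joint angles; "qd": joint speeds; "effort": joint torques, N m; "eef_pos": TCP position; "eef_rot": TCP orientation; "wrist_force": force on the tool from outside, world axes, zero at the start; "moment": the same for the moment, N m; "finger_gap": finger opening in mm.
Only numpy, scipy, OpenCV 4.12 (cv2) and the standard library are available. Lean on these libraries where they do the work, as an engineer would, in place of code of your own. Each camera call takes 0.05 s, during which the arm holds its last target. There are 200 camera calls.

TASK

Take the collar at the head of the row (the one next to the upright dowel on the waiting board), slide it down over the tapered mandrel until it stops by itself, and press it home there gently for about half a second, with about 10 N (7 to 15) and never more than 25 N. Read the size from the groove mark just below its lower edge (one, two or three grooves), then lift it off and lay it flat over the store post with that many nail heads. Leave the other two collars and the loose tin and tape roll where they are.

Things in the scene. Friction and masses are not known exactly. Their poses are not given: they have to be found in the camera images.
- collar_a: machined aluminium collar (plain ring), 54 mm outside diameter, 24 mm high, about 0.12 kg, one of three alike on the outside. Bore 23, 28 or 33 mm: one of each, but which of the three collars has which bore is not told. Lies flat on the waiting board; origin at the centre of its underside, z up along its axis
- collar_b: machined aluminium collar (plain ring), 54 mm outside diameter, 24 mm high, about 0.12 kg, one of three alike on the outside. Bore 23, 28 or 33 mm: one of each, but which of the three collars has which bore is not told. Lies flat on the waiting board; origin at the centre of its underside, z up along its axis
- collar_c: machined aluminium collar (plain ring), 54 mm outside diameter, 24 mm high, about 0.12 kg, one of three alike on the outside. Bore 23, 28 or 33 mm: one of each, but which of the three collars has which bore is not told. Lies flat on the waiting board; origin at the centre of its underside, z up along its axis
- row_head (a point): spot on the waiting board's top face (14 mm above the bench) where the collar to be sized lies (within about 5 mm); the board is a light wooden board 80 x 270 x 14 mm, its collars 70 mm apart along its length; the point's y axis runs along the row to the upright dowel (14 mm diameter, 30 mm high, 52 mm from this spot), x across the board; turns with the board
- mandrel: round steel stepped taper, upright, on a spring: sinks 1 mm per 9 N pressed (origin too), stops hard at 4 mm. Origin on its axis, top of the 40 mm bottom flange, 60 mm above the bench; z up. Diameters by mm above it: 36 at 0, 31 at 5 to 12, 26 at 17 to 24, 21 at 29 to 38, nose to 10 at the tip at 48; conical between. Off centre, a collar can hang up on a flare above its own stop
- stop_1 (a point): on the mandrel's axis, 27 mm above its origin: where the underside of a collar of bore 23 mm (size 1) stops, just above the mark of one dark groove; sinks with the mandrel
- stop_2 (a point): on the mandrel's axis, 15 mm above its origin: where the underside of a collar of bore 28 mm (size 2) stops, just above the mark of two grooves; sinks with the mandrel
- stop_3 (a point): on the mandrel's axis, 3 mm above its origin: where the underside of a collar of bore 33 mm (size 3) stops, just above the mark of three grooves on the flange; sinks with the mandrel
- stand: grey stand under the mandrel, fixed to the bench: plate 100 x 100 x 14 mm with four bolts 4 mm high at its corners and a 36 mm diameter socket up to 42 mm above the bench; origin at the centre of its underside
- post_1 (a point): foot of the store post for size 1, on the rack's top face (14 mm above the bench); plain wooden post, 12 mm diameter, standing 45 mm above this point; 1 round nail head in front of it. A stored collar lies flat on the rack round this post, its underside at this point
- post_2 (a point): foot of the store post for size 2, on the rack's top face (14 mm above the bench); plain wooden post, 12 mm diameter, standing 45 mm above this point; 2 round nail heads in front of it. A stored collar lies flat on the rack round this post, its underside at this point
- post_3 (a point): foot of the store post for size 3, on the rack's top face (14 mm above the bench); plain wooden post, 12 mm diameter, standing 45 mm above this point; 3 round nail heads in front of it. A stored collar lies flat on the rack round this post, its underside at this point
- rack: store rack, brown wooden board 90 x 260 x 14 mm, posts 85 mm apart along its y axis (size 1 at +y, 2 in the middle, 3 at -y), nail heads (4 mm high) on its -x side; origin at the centre of its underside
- tin: empty open tin, 67 mm diameter, 73 mm high, loose bystander; origin at the centre of its underside
- tape_roll: roll of tape lying flat, 100 mm diameter, 25 mm high, loose bystander; origin at the centre of its underside
Things that resemble listed ones, but are neither listed nor needed, are in the scene too. Leave any black or orange look-alike of the collar_b alone.

How it is judged:
By the outcome, as a careful person would: the job done as asked, in the order asked, and still so for the second after the job is handed in, with the robot touching nothing.
It also fails if it takes over 67 s, if anything falls off the work surface, if the arm or the gripper's body presses on something with over 40 N, if the wrist force passes 120 N, or if a joint passes its speed limit or range.

## Working session

There is one attempt and no reset: what is moved stays moved. The work goes in short steps, Python scripts to look and compute and a shell command to move; the robot and the scene stay as the last step left them, time stands still between calls to the robot, and variables do not carry over. Pictures are saved under pics/ and viewed, about 8 in all and at most 12, crops included, and the job is handed in when it is done.

```bash
mkdir -p pics; cat > h.py <<'E'
import numpy as np, cv2
from cell import read_state, cams, manip
from scipy.spatial.transform import Rotation as Ro
def cal(n):
    c=cams.get_calibration(n); f=210/np.tan(np.radians(c["vertical_fov"])/2)
    return np.array([[f,0,c["cx"]],[0,f,c["cy"]],[0,0,1]]),np.array(c["R"]),np.array(c["t"]).ravel()
def ray(n,u,v):
    K,R,t=cal(n); return -R.T@t, R.T@np.linalg.solve(K,[u,v,1])
def onz(n,u,v,z):
    o,d=ray(n,u,v); return o+d*(z-o[2])/d[2]
def proj(n,X):
    K,R,t=cal(n); p=K@(R@np.array(X,float)+t); return p[:2]/p[2]
def tool(dw):
    s=read_state(); return Ro.from_euler('xyz',s["eef_rot"]).inv().apply(dw)
def snap(n,f=None):
    im=cams.camera(n); 
    if f: cv2.imwrite(f,im[:,:,::-1])
    return im
E
python3 - <<'E'
from h import *
print(read_state())
for n in("top","side"):
    snap(n,f"pics/{n}0.png"); print(n,cams.get_calibration(n)["vertical_fov"],cal(n)[0][:2,2],ray(n,280,210))
E
```

```text
{'clock': 0.0, 'joints': array([-1.18559394e+00,  3.00500605e-01,  1.52158666e+00,  5.73151437e-06,
        1.32065615e+00, -6.65783935e-02]), 'qd': array([ 1.27151238e-03, -1.16884386e-03, -5.87049919e-05, -7.00276559e-04,
        4.53883073e-04,  3.71024177e-04]), 'effort': array([-6.95366889e-04, -5.31808126e+01, -3.52742708e+01,  7.08305743e-02,
        2.44302111e-02, -7.99634245e-05]), 'eef_pos': array([ 240.01897115, -494.56019478,  187.6677841 ]), 'eef_rot': array([-3.14044481e+00, -8.20985626e-05,  4.51779308e-01]), 'wrist_force': array([-0.01755779,  0.27485854,  0.50203804]), 'moment': array([-0.00658159, -0.04227504,  0.03091036]), 'finger_gap': 93.90906322835647}
top 48.65851900324561 [275.56925662 215.18335049] (array([ 342.6652392 ,   29.99249022, 1315.92247906]), array([ 0.06730687, -0.0196343 , -0.99764714]))
side 44.199507155382506 [275.22999145 221.64623763] (array([  50.13202051, 1277.7031786 ,  851.32994218]), array([ 0.23078408, -0.84313682, -0.48626246]))
```

View pics/top0.png

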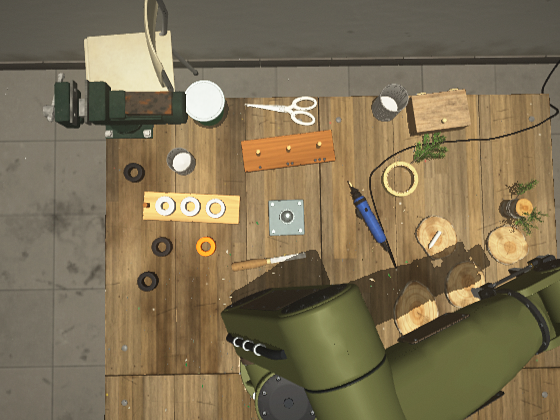

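View pics/side0.png

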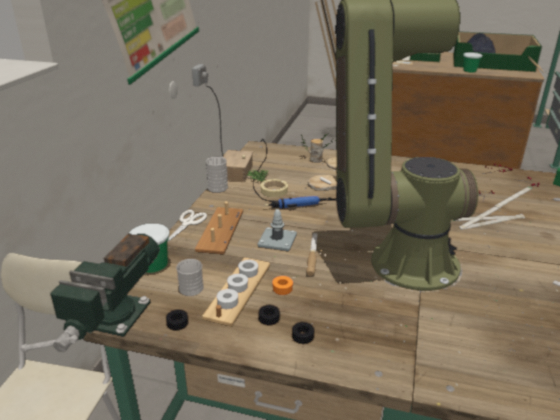

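Top view: candidates for the head collar are the silver rings on the waiting board at (165,206), (191,207) and (216,209). The dowel is at about (148,206), so the head is (165,206). The look-alikes are black rings at (134,172), (162,246) and (148,281), and an orange one at (206,246). The mandrel is at (287,216). The rack posts are at (257,152), (289,148) and (319,144), with their nail heads on the near edge. In the side view the dowel is at (219,312), next to the collar at (228,298).

```bash
python3 - <<'E'
from h import *
im=snap("top"); s=snap("side")
a=cv2.resize(im[120:245,120:345],None,fx=3.5,fy=3.5,interpolation=cv2.INTER_CUBIC)[:,:,::-1]
b=cv2.resize(s[190:330,170:320],None,fx=3,fy=3,interpolation=cv2.INTER_CUBIC)[:,:,::-1]
cv2.imwrite("pics/crop_top.png",a); cv2.imwrite("pics/crop_side.png",b)
hsv=cv2.cvtColor(im,cv2.COLOR_RGB2HSV)
print("tip",onz("top",287,216,108),"tip side proj",proj("side",onz("top",287,216,108)))
# collars: bright low saturation blobs on board
m=((hsv[...,1]<60)&(hsv[...,2]>150)).astype(np.uint8); roi=np.zeros_like(m); roi[190:225,145:240]=1
n,l,st,c=cv2.connectedComponentsWithStats(m*roi)
for i in range(1,n):
    if st[i,4]>60:
        cn=cv2.findContours((l==i).astype(np.uint8),cv2.RETR_EXTERNAL,cv2.CHAIN_APPROX_NONE)[0][0]
        (u,v),r=cv2.minEnclosingCircle(cn); e=cv2.fitEllipse(cn)
        print(st[i],"ell",e,onz("top",e[0][0],e[0][1],38))
E
```

```text
tip [408.21846913 -11.76236959 108.        ] tip side proj [278.32810354 209.66994924]
[155 196  19  20 244] ell ((164.30282592773438, 205.431884765625), (18.271509170532227, 18.774276733398438), 4.8534836769104) [446.29907154 323.17637767  38.        ]
[180 197  20  19 217] ell ((189.58290100097656, 206.027099609375), (18.463640213012695, 18.598962783813477), 14.469219207763672) [443.61105489 253.70631336  38.        ]
[206 199  19  19 185] ell ((214.83522033691406, 207.93109130859375), (18.302982330322266, 18.566938400268555), 149.63491821289062) [437.30668567 184.28432514  38.        ]
```

View pics/crop_top.png

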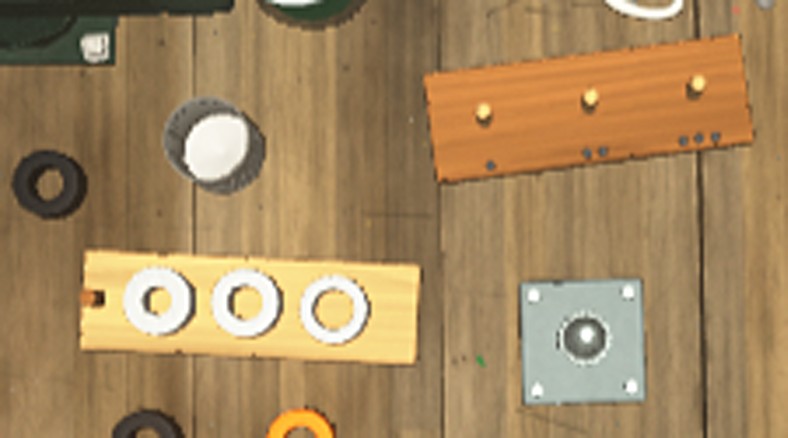

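View pics/crop_side.png

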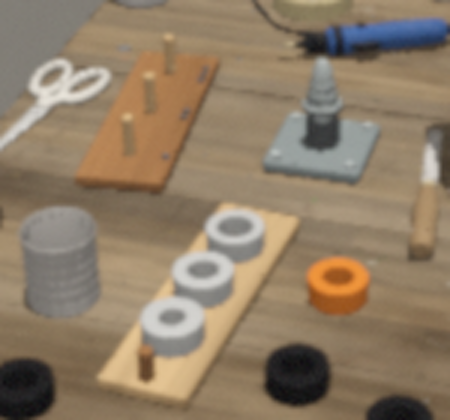

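The top crop confirms the head collar: it is the leftmost ring, beside the brown dowel. The nail heads are 1 left, 2 middle, 3 right, so post 1 is the left one (+y). Next I measure the stand plate, mandrel and posts.

```bash
cat > meas.py <<'E'
from h import *
im=snap("top"); s=snap("side"); hsv=cv2.cvtColor(im,cv2.COLOR_RGB2HSV)
def blob(m,x0,y0,x1,y1,nmax=1,minA=4):
    r=np.zeros(m.shape,np.uint8); r[y0:y1,x0:x1]=m[y0:y1,x0:x1]
    n,l,st,c=cv2.connectedComponentsWithStats(r); o=sorted(range(1,n),key=lambda i:-st[i,4])[:nmax]
    return [(c[i],st[i,4],(l==i).astype(np.uint8)) for i in o if st[i,4]>=minA]
pl=((hsv[...,0]>80)&(hsv[...,0]<120)&(hsv[...,1]>15)&(hsv[...,2]>70)).astype(np.uint8)
b=blob(pl,262,192,312,244)[0]; cn=cv2.findContours(b[2],cv2.RETR_EXTERNAL,cv2.CHAIN_APPROX_NONE)[0][0]
r=cv2.minAreaRect(cn); print("plate",r,onz("top",r[0][0]+0.0,r[0][1],14))
# posts: yellowish bright against brown in rack
po=((hsv[...,0]>14)&(hsv[...,0]<32)&(hsv[...,2]>185)).astype(np.uint8)
for c,a,_ in blob(po,243,132,335,168,4): print("post top",c,a,onz("top",*c,59))
hs=cv2.cvtColor(s,cv2.COLOR_RGB2HSV)
print("rack corners-> rect")
rk=((hsv[...,0]<16)&(hsv[...,1]>130)&(hsv[...,2]>90)).astype(np.uint8)
rk=cv2.morphologyEx(rk,cv2.MORPH_CLOSE,np.ones((5,5)))
b=blob(rk,236,124,342,178)[0]; cn=cv2.findContours(b[2],cv2.RETR_EXTERNAL,cv2.CHAIN_APPROX_NONE)[0][0]
r=cv2.minAreaRect(cn); print("rack",r,onz("top",*r[0],14)); 
P=np.array([onz("top",*q,14)[:2] for q in cv2.boxPoints(r)]); print(P.round(1),np.linalg.norm(np.diff(P,axis=0),axis=1))
E
python3 meas.py
```

```text
Traceback (most recent call last):
  File "meas.py", line 8, in <module>
    b=blob(pl,262,192,312,244)[0]; cn=cv2.findContours(b[2],cv2.RETR_EXTERNAL,cv2.CHAIN_APPROX_NONE)[0][0]
      ~~~~~~~~~~~~~~~~~~~~~~~~^^^
IndexError: list index out of range
```

```bash
sed -i 's/^pl=.*/pl=(im[...,2].astype(int)>im[...,0]-5).astype(np.uint8)/' meas.py; python3 -c "
import cv2;h=cv2.imread('pics/top0.png')[:,:,::-1];print(h[205,275],h[225,300],h[248,285],h[152,255:261].tolist())"; python3 meas.py
```

```text
[178 189 178] [177 189 179] [163 137  97] [[190, 119, 61], [230, 181, 108], [255, 234, 145], [255, 239, 151], [239, 190, 114], [173, 115, 62]]
plate ((286.0, 217.0), (34.0, 34.0), 90.0) [410.55116868 -12.15557092  14.        ]
post top [319.33333333 143.        ] 18 [ 609.60072202 -105.39066331   59.        ]
post top [288.72222222 146.77777778] 18 [600.32104852 -21.40992793  59.        ]
post top [257.58823529 150.88235294] 17 [590.18013206  63.83148159  59.        ]
post top [332.75 165.  ] 8 [ 548.41018624 -140.77458622   59.        ]
rack corners-> rect
rack ((287.77166748046875, 150.38143920898438), (31.881404876708984, 91.71412658691406), 82.61395263671875) [599.28154804 -20.3804653   14.        ]
[[ 629.5  113.7]
 [ 659.8 -144.8]
 [ 569.1 -154.4]
 [ 539.2  103.2]] [260.33024505  91.20943025 259.34110058]
```

```bash
python3 -m handwheel '[[0.038,-0.046,0,0],[0.077,-0.092,0,0],[0.116,-0.138,0,0],[0.154,-0.184,0,0],[0.193,-0.230,0,0]]' 0 20 && python3 -m handwheel '[[0.038,-0.046,0,0],[0.077,-0.092,0,0],[0.116,-0.138,0,0],[0.154,-0.184,0,0],[0.193,-0.230,0,0]]' && python3 -m handwheel '[[0.038,-0.046,0,-10],[0.077,-0.092,0,-20],[0.116,-0.138,0,-30],[0.150,-0.180,0,-40],[0.150,-0.180,0,-50]]'
```

```text
clock: 1.02
eef_pos: [313.4, -201.8, 188.4]
eef_rot: [3.141, -0.0, 0.451]
wrist_force: [0.3, -0.3, -0.1]
finger_gap: 94.0
clock: 1.65
eef_pos: [386.9, 91.4, 188.7]
eef_rot: [3.141, -0.001, 0.451]
wrist_force: [1.2, -1.5, 0.4]
finger_gap: 94.0
clock: 2.28
eef_pos: [443.2, 321.5, 187.8]
eef_rot: [3.141, 0.0, 1.333]
wrist_force: [-0.0, -1.1, -0.4]
finger_gap: 93.9
```

```bash
python3 -m handwheel '[[0.0024,0.0026,0.05,-10],[0.0024,0.0026,0.105,-10],[0.0024,0.0026,0.120,-10],[0.0024,0.0026,0.120,-10]]' && python3 - <<'E'
from h import *
t=snap("top");s=snap("side"); 
p=read_state()["eef_pos"]; print(p,read_state()["eef_rot"])
print([proj(n,[p[0],p[1],p[2]-8]) for n in("top","side")])
a=cv2.resize(t[170:240,120:260],None,fx=4,fy=4,interpolation=2); b=cv2.resize(s[200:330,180:320],None,fx=4,fy=4,interpolation=2)[:, :560]
cv2.imwrite("pics/p1.png",cv2.resize(np.hstack([cv2.resize(a,(400,200)),b[:400,:400]]),None,fx=1,fy=1)[:,:,::-1] if 0 else b[:,:,::-1])
cv2.imwrite("pics/p1t.png",a[:,:,::-1])
E
```

```text
clock: 2.78
eef_pos: [446.5, 323.2, 68.3]
eef_rot: [3.141, 0.001, 1.507]
wrist_force: [-0.3, 0.4, 0.5]
finger_gap: 94.0
[447.31356716 323.74562631  69.92941316] [ 3.13853868e+00 -1.24442416e-03  1.50716247e+00]
[array([162.05281204, 204.37493052]), array([226.87799235, 286.96988037])]
```

View pics/p1.png

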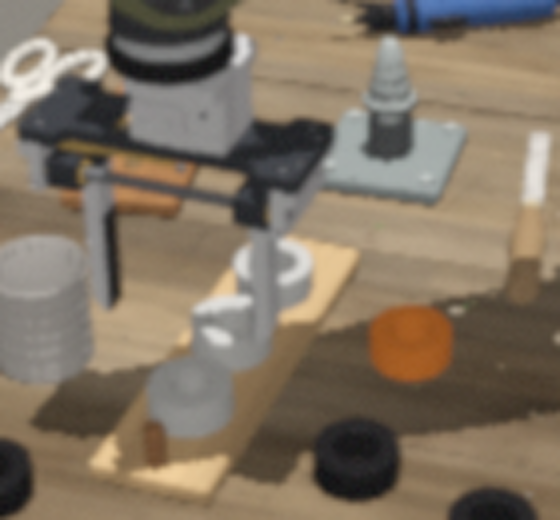

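The side crop shows the jaws straddling the head collar at (190,390), beside the dowel at (155,440). The fingers clear the tin and the middle collar.

```bash
python3 -m handwheel '[[0,0,0.03,0],[0,0,0.042,0],[0,0,0.042,0],[0,0,0.042,0]]' && python3 -m handwheel '[[0,0,0,0],[0,0,0,0],[0,0,0,0],[0,0,0,0],[0,0,0,0]]' 0.6 25 && python3 -m handwheel '[[0,0,0,0],[0,0,0,0],[0,0,0,0]]'
```

```text
clock: 3.38
eef_pos: [448.0, 324.1, 29.1]
eef_rot: [3.137, -0.002, 1.507]
wrist_force: [1.2, 0.1, -0.4]
finger_gap: 93.7
clock: 4.0
eef_pos: [448.0, 324.1, 29.1]
eef_rot: [3.137, -0.002, 1.507]
wrist_force: [-0.0, -0.8, 0.7]
finger_gap: 47.2
clock: 4.38
eef_pos: [447.9, 324.1, 29.1]
eef_rot: [3.137, -0.002, 1.507]
wrist_force: [-0.5, 0.0, -0.4]
finger_gap: 37.5
```

The gap reads 37.5 mm, less than the 54 mm collar, so the grasp failed. I look before moving anything.

```bash
python3 - <<'E'
from h import *
t=snap("top");s=snap("side"); print(read_state()["eef_pos"],read_state()["finger_gap"])
a=cv2.resize(t[170:240,120:260],None,fx=4,fy=4,interpolation=2); b=cv2.resize(s[230:320,180:320],None,fx=4,fy=4,interpolation=2)
cv2.imwrite("pics/p2.png",np.vstack([a,b])[:600,:,::-1])
E
```

```text
[447.96910756 324.12947941  29.10890498] 37.38447654309224
```

View pics/p2.png

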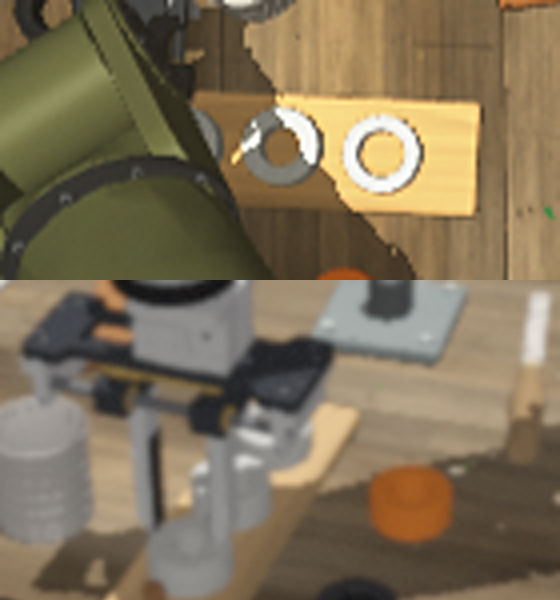

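```bash
python3 - <<'E'
from h import *
print("collar pred side",proj("side",[446.3,323.2,38]),"from side (227,294)->",onz("side",227,294,38))
P=read_state()["eef_pos"]
for dx in(19,-19):
  for z in(21,60): print(dx,z,proj("side",[P[0]+dx,P[1],z]),"crop",(proj("side",[P[0]+dx,P[1],z])-[180,230])*4+[0,280])
print("dowel foot crop(155,595)?", proj("side",[446.3+.065*52,323.2+52,44]))
for n in("top","side"): print({k:v for k,v in cams.get_calibration(n).items() if k not in("R","t")})
for n,pts in{"side":[(-40,0),]}.items(): print(proj("side",[0,0,0]),proj("top",[0,0,0]))
s=snap("side"); cv2.imwrite("pics/p3.png",cv2.resize(s[255:325,195:265],None,fx=8,fy=8,interpolation=2)[:,:,::-1])
E
```

```text
collar pred side [227.79903376 294.53161532] from side (227,294)-> [448.97551184 321.74374174  38.        ]
19 21 [220.31753799 298.67563642] crop [161.27015194 554.7025457 ]
19 60 [219.45553913 286.36326138] crop [157.82215652 505.45304553]
-19 21 [234.47228441 301.2790639 ] crop [217.88913764 565.11625561]
-19 60 [233.82216719 288.92036217] crop [215.28866877 515.68144868]
dowel foot crop(155,595)? [218.85737648 305.30303169]
{'vertical_fov': 48.65851900324561, 'cx': 275.5692566195032, 'cy': 215.18335049166276}
{'vertical_fov': 44.199507155382506, 'cx': 275.2299914536079, 'cy': 221.64623763252564}
[414.70100354 263.41042135] [283.98546367 364.38572888]
```

View pics/p3.png

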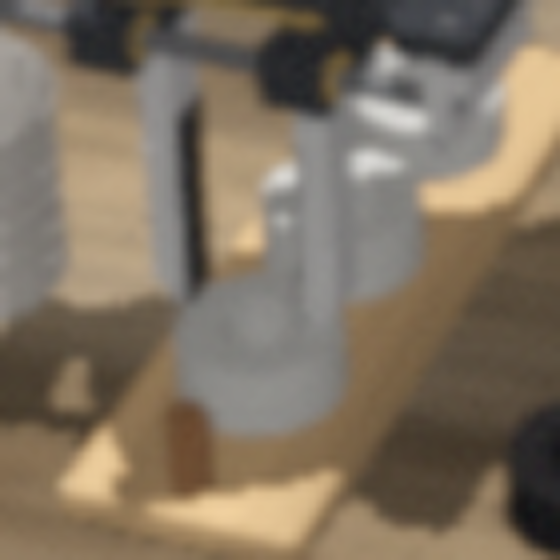

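The fingertips, at px (217,292) and (235,295), end above the collar's top face. That puts them near z≈40, about 19 mm higher than the stated offset implies. The collar has not moved. I open, then go lower in small steps while watching the force.

```bash
python3 -m handwheel '[[0,0,0,0],[0,0,0,0],[0,0,0,0],[0,0,0,0],[0,0,0,0]]' 0 25 && python3 -m handwheel '[[-0.001,0,0.005,0],[-0.001,0,0.010,0],[-0.001,0,0.010,0]]' && python3 - <<'E'
from h import *
s=snap("side"); print(read_state()["eef_pos"],read_state()["wrist_force"])
a=s[245:325,190:270];cv2.imwrite("pics/p4.png",cv2.resize(a,None,fx=7,fy=7,interpolation=2)[:,:,::-1])
E
```

```text
clock: 5.15
eef_pos: [448.0, 324.1, 29.1]
eef_rot: [3.137, -0.002, 1.507]
wrist_force: [-0.1, 0.2, -0.2]
finger_gap: 84.2
clock: 5.52
eef_pos: [447.7, 322.9, 18.5]
eef_rot: [3.138, -0.001, 1.507]
wrist_force: [-0.2, -0.2, 0.3]
finger_gap: 93.9
[447.80394279 323.02499012  18.77010165] [ 0.41594042 -0.24567513  0.42077534]
```

View pics/p4.png

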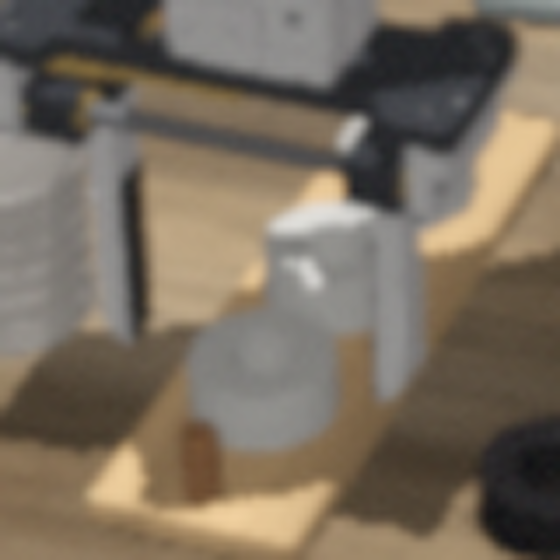

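The tips at px (207,293) and (246,302) put them at z≈28 with TCP at 18.8, so they stand about 9 mm behind the reported TCP. I go 8 mm lower and close.

```bash
python3 -m handwheel '[[0,0,0.004,0],[0,0,0.008,0],[0,0,0.008,0]]' && python3 -m handwheel '[[0,0,0,0],[0,0,0,0],[0,0,0,0],[0,0,0,0],[0,0,0,0]]' 0.6 25 && python3 -m handwheel '[[0,0,0,0],[0,0,0,0],[0,0,0,0]]'
```

```text
clock: 5.95
eef_pos: [447.7, 322.9, 10.4]
eef_rot: [3.138, -0.001, 1.507]
wrist_force: [-0.6, 0.6, 0.0]
finger_gap: 93.9
clock: 6.58
eef_pos: [447.7, 323.0, 10.4]
eef_rot: [3.138, -0.001, 1.507]
wrist_force: [0.0, 0.4, -0.0]
finger_gap: 53.6
clock: 6.95
eef_pos: [447.7, 323.0, 10.4]
eef_rot: [3.138, -0.001, 1.507]
wrist_force: [0.1, 0.1, -0.6]
finger_gap: 53.6
```

```bash
python3 -m handwheel '[[0,0,-0.03,0],[0,0,-0.08,0],[0,0,-0.13,0],[0,0,-0.13,0]]' 0.6 45 && python3 -m handwheel '[[-0.05,-0.0025,0,0],[-0.11,-0.005,0,0],[-0.17,-0.008,0,0],[-0.23,-0.011,0,0],[-0.28,-0.0135,0,0]]' && python3 -m handwheel '[[-0.04,-0.002,0,0],[-0.057,-0.0025,0,0],[-0.057,-0.0025,0,0],[-0.057,-0.0025,0,0]]' && python3 - <<'E'
from h import *
t=snap("top");s=snap("side"); p=read_state(); print(p["eef_pos"],p["finger_gap"],p["wrist_force"])
P=p["eef_pos"]
a=t[150:270,230:345];b=s[160:260,220:340]
cv2.imwrite("pics/p5.png",np.hstack([cv2.resize(a,(383,400),interpolation=2),cv2.resize(b,(410,400),interpolation=2)[:, :410]])[:,:,::-1])
print("collar bottom/top centre pred side",proj("side",[P[0],P[1],P[2]+3.6]),proj("side",[P[0],P[1],P[2]+27.6]),"top",proj("top",[P[0],P[1],P[2]+27.6]))
print("mandrel tip",proj("side",[409.5,-12,108]),"flange",proj("side",[409.5,-12,60]))
E
```

```text
clock: 7.45
eef_pos: [448.6, 323.7, 144.1]
eef_rot: [3.133, -0.005, 1.507]
wrist_force: [0.0, 0.5, -2.5]
finger_gap: 53.3
clock: 8.07
eef_pos: [416.2, 43.2, 141.4]
eef_rot: [3.135, -0.005, 1.507]
wrist_force: [1.2, 0.1, -1.2]
finger_gap: 53.1
clock: 8.57
eef_pos: [409.9, -13.0, 140.6]
eef_rot: [3.135, -0.005, 1.507]
wrist_force: [0.4, -0.0, -1.8]
finger_gap: 53.1
[409.99295    -12.78993342 140.82011174] 53.20989957691472 [ 0.61974401 -0.65833991 -1.360502  ]
collar bottom/top centre pred side [277.85801332 198.54193427] [277.86739394 191.22166278] top [288.2232838  213.94286298]
mandrel tip [277.93260511 209.57545006] flange [277.91333176 223.53492454]
```

View pics/p5.png

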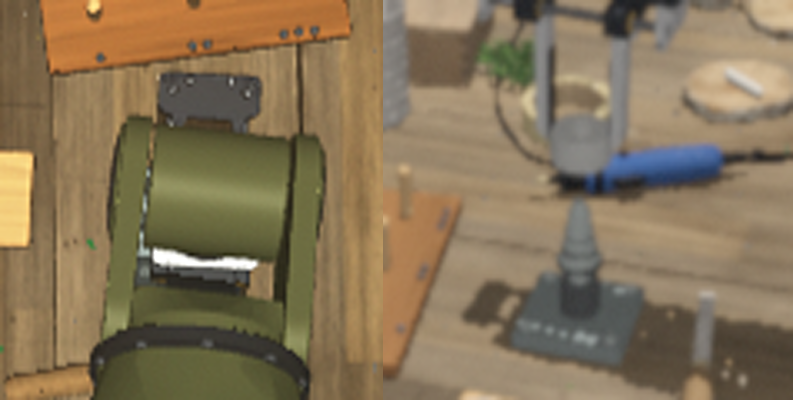

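The side crop shows the collar held level above the mandrel, at about (278.5,196) against the tip at (277,210). The top view is blocked by the arm. I get the centring from the edges numerically.

```bash
cat > edges.py <<'E'
from h import *
s=np.mean([snap("side").astype(float) for _ in range(2)],0).astype(np.uint8)
P=read_state()["eef_pos"]
hs=cv2.cvtColor(s,cv2.COLOR_RGB2HSV)
m=(hs[...,1]<55).astype(np.uint8)
for r in range(186,236,2):
    row=''.join('#' if q else '.' for q in m[r,255:305]); print(r,row)
E
python3 edges.py; python3 -c "
from h import *
s=snap('side').astype(int)
for r in (199,201,213,217,221,227): print(r,[tuple(x) for x in s[r,266:292:1]][::1])"|sed 's/np.int64//g;s/ //g'
```

```text
186 .........######................######.............
188 ..........#####.....#######....######.............
190 .........############################.............
192 ..........###########################.............
194 ...........#########################..............
196 ..............#####################........#######
198 ..............####################.#..............
200 ..............#################...................
202 ................#############.....................
204 ...............#########..........................
206 ..................#####...........################
208 ........................####.####.................
210 ....................####..........................
212 ...................#######........................
214 ...................#######........................
216 ...................#######........................
218 ..................#########.......................
220 .................###########......................
222 .................############.....................
224 ................#############.....................

[... 2683 characters left out ...]
123),(115),(102)),((147),(133),(111)),((156),(139),(114)),((156),(140),(114)),((159),(140),(116)),((157),(140),(116)),((158),(140),(116)),((158),(140),(115)),((158),(141),(115)),((161),(142),(116))]
227[((148),(133),(111)),((142),(131),(114)),((140),(130),(113)),((140),(129),(112)),((136),(122),(105)),((119),(108),(93)),((93),(88),(81)),((86),(88),(86)),((90),(93),(92)),((101),(104),(102)),((104),(108),(107)),((103),(107),(105)),((101),(104),(102)),((96),(99),(97)),((89),(92),(89)),((78),(79),(76)),((87),(82),(73)),((122),(108),(91)),((143),(125),(102)),((149),(131),(107)),((150),(132),(107)),((150),(132),(107)),((152),(134),(109)),((151),(133),(108)),((149),(130),(108)),((145),(127),(102))]
```

```bash
python3 -m handwheel '[[0.0007,0.0012,0.015,0],[0.0007,0.0012,0.028,0],[0.0007,0.0012,0.028,0]]' && python3 -m handwheel '[[0,0,0.003,0],[0,0,0.006,0],[0,0,0.008,0],[0,0,0.008,0]]' && python3 -m handwheel '[[0,0,0.002,0],[0,0,0.004,0],[0,0,0.004,0]]'
```

```text
clock: 9.2
eef_pos: [411.0, -12.1, 112.2]
eef_rot: [3.137, -0.005, 1.508]
wrist_force: [0.1, 0.3, -1.4]
finger_gap: 53.1
clock: 9.7
eef_pos: [411.0, -12.1, 104.2]
eef_rot: [3.137, -0.005, 1.508]
wrist_force: [0.2, -0.6, -1.0]
finger_gap: 53.5
clock: 10.07
eef_pos: [410.9, -12.0, 100.0]
eef_rot: [3.137, -0.005, 1.508]
wrist_force: [0.4, -0.1, -1.9]
finger_gap: 53.6
```

```bash
python3 -m handwheel '[[0,0,0.002,0],[0,0,0.003,0],[0,0,0.003,0]]' && python3 -m handwheel '[[0,0,0.002,0],[0,0,0.003,0],[0,0,0.003,0]]'&& python3 -m handwheel '[[0,0,0.0015,0],[0,0,0.003,0],[0,0,0.003,0]]'
```

```text
clock: 10.45
eef_pos: [410.9, -12.0, 97.0]
eef_rot: [3.137, -0.005, 1.508]
wrist_force: [0.5, 0.0, -1.7]
finger_gap: 53.4
clock: 10.82
eef_pos: [410.9, -12.0, 93.9]
eef_rot: [3.137, -0.005, 1.508]
wrist_force: [0.2, -0.2, -1.8]
finger_gap: 53.4
clock: 11.2
eef_pos: [410.9, -12.0, 90.8]
eef_rot: [3.137, -0.005, 1.508]
wrist_force: [0.7, -0.3, -0.7]
finger_gap: 53.1
```

```bash
python3 -m handwheel '[[0,0,0.0015,0],[0,0,0.003,0],[0,0,0.003,0]]' && python3 -m handwheel '[[0,0,0.001,0],[0,0,0.002,0],[0,0,0.002,0]]'&& python3 -m handwheel '[[0,0,0.0005,0],[0,0,0.001,0],[0,0,0.001,0]]'
```

```text
clock: 11.58
eef_pos: [410.9, -12.0, 87.7]
eef_rot: [3.137, -0.005, 1.508]
wrist_force: [0.3, -0.4, -1.6]
finger_gap: 53.1
clock: 11.95
eef_pos: [410.9, -12.0, 85.6]
eef_rot: [3.137, -0.005, 1.508]
wrist_force: [0.7, -0.7, -1.6]
finger_gap: 53.5
clock: 12.32
eef_pos: [410.9, -12.0, 84.6]
eef_rot: [3.137, -0.005, 1.508]
wrist_force: [0.5, -0.4, -0.9]
finger_gap: 53.6
```

```bash
for i in 1 2; do python3 -m handwheel '[[0,0,0.0005,0],[0,0,0.001,0],[0,0,0.001,0]]'; done
```

```text
clock: 12.7
eef_pos: [411.1, -12.0, 83.7]
eef_rot: [3.137, -0.005, 1.508]
wrist_force: [1.7, -1.1, 0.5]
finger_gap: 53.3
clock: 13.08
eef_pos: [411.3, -12.0, 82.8]
eef_rot: [3.137, -0.005, 1.508]
wrist_force: [2.2, -0.7, 1.5]
finger_gap: 53.5
```

Contact shows near the size-1 stop, with a small +x side force. I shift +x by 0.6 mm to centre the collar before pressing.

```bash
python3 -m handwheel '[[0,0.0006,0,0],[0,0.0006,0,0],[0,0.0006,0,0]]';python3 -m handwheel '[[0,0,0.0003,0],[0,0,0.0005,0],[0,0,0.0005,0]]'
```

```text
clock: 13.45
eef_pos: [411.7, -12.1, 82.7]
eef_rot: [3.137, -0.005, 1.508]
wrist_force: [-0.5, -1.5, 0.2]
finger_gap: 53.0
clock: 13.82
eef_pos: [411.7, -12.1, 82.3]
eef_rot: [3.137, -0.005, 1.508]
wrist_force: [-1.8, -0.5, 2.6]
finger_gap: 53.6
```

```bash
python3 -m handwheel '[[-0.0003,-0.0003,0.0002,0],[-0.0003,-0.0003,0.0004,0],[-0.0003,-0.0003,0.0004,0]]'; python3 -c "
from h import *
W=[];
for _ in range(4): snap('side'); W.append(read_state()['wrist_force'])
print(np.mean(W,0))"
```

```text
clock: 14.2
eef_pos: [411.6, -12.4, 82.0]
eef_rot: [3.136, -0.005, 1.508]
wrist_force: [0.7, -0.5, 3.9]
finger_gap: 53.4
[1.57394629 0.20360192 3.53159245]
```

```bash
python3 -m handwheel '[[0,0,0.0003,0],[0,0,0.0006,0]]'; python3 -c "
from h import *
W=[];
for _ in range(2): snap('side'); W.append(read_state()['wrist_force'])
print(np.mean(W,0), read_state()['eef_pos'])"
```

```text
clock: 14.65
eef_pos: [411.7, -12.4, 81.5]
eef_rot: [3.136, -0.005, 1.508]
wrist_force: [-0.2, -0.1, 6.8]
finger_gap: 53.3
[ 0.28165041 -0.02719358  7.12469863] [411.67413779 -12.39479487  81.52731996]
```

```bash
python3 -m handwheel '[[0,0,0.0002,0],[0,0,0.0002,0],[0,0,0.0002,0],[0,0,0.0002,0],[0,0,0.0002,0]]'; python3 - <<'E'
from h import *
W=[];I=[]
for _ in range(8): I.append(snap('side')); W.append(read_state()['wrist_force'])
print(np.array(W).round(1).tolist(), read_state()['eef_pos'],read_state()['clock'])
s=np.mean(I,0).astype(np.uint8)
cv2.imwrite("pics/p6.png",cv2.resize(s[180:240,245:310],None,fx=9,fy=9,interpolation=2)[:,:,::-1])
E
```

```text
clock: 15.38
eef_pos: [411.7, -12.4, 81.5]
eef_rot: [3.136, -0.005, 1.508]
wrist_force: [0.5, 0.4, 7.7]
finger_gap: 53.3
[[0.7, -0.5, 6.8], [-0.5, 0.4, 7.0], [0.0, -0.7, 7.4], [-0.3, -0.7, 7.4], [-0.2, -0.1, 7.2], [-0.9, -0.9, 7.4], [-0.7, -0.2, 7.1], [0.1, 0.4, 5.7]] [411.70217997 -12.4064885   81.49564512] 15.775
```

View pics/p6.png

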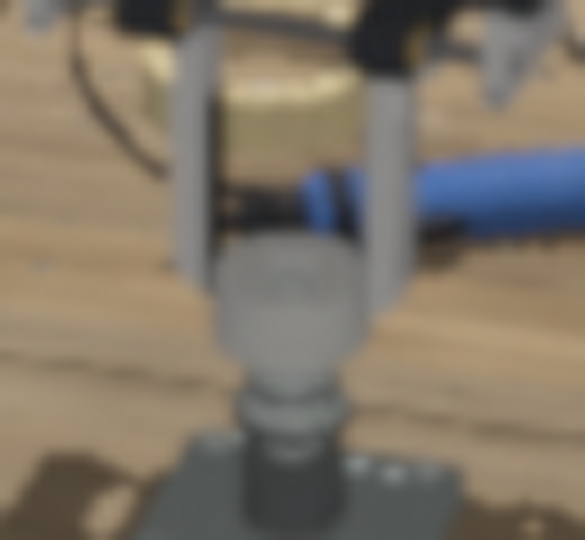

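The side crop shows the collar seated high on the mandrel, with its lower edge at row ≈221. Two steps and the flange are visible below it. Its underside height of about 85–86 (with sink) matches stop 1 only. The raw force of about 7.2 N plus about 1.3 N of collar weight gives a net press of about 8.5 N. I add a little and hold for 0.6 s.

```bash
python3 -m handwheel '[[0,0,0.0004,0],[0,0,0.0004,0],[0,0,0.0004,0],[0,0,0.0004,0],[0,0,0.0004,0]]'; python3 -c "
from h import *
for _ in range(3): snap('side'); s=read_state(); print(s['wrist_force'].round(1),s['eef_pos'])"
```

```text
clock: 16.4
eef_pos: [411.7, -12.4, 81.3]
eef_rot: [3.136, -0.005, 1.508]
wrist_force: [-0.9, 0.5, 8.9]
finger_gap: 52.9
[-0.5 -0.6  8.9] [411.69285469 -12.41055582  81.27727323]
[-1.6 -0.6  8. ] [411.69065824 -12.43258949  81.27791298]
[-0.5  0.4  8. ] [411.71325512 -12.41723645  81.30566186]
```

```bash
python3 -m handwheel '[[0,0,-0.002,0],[0,0,-0.010,0],[0,0,-0.025,0],[0,0,-0.05,0],[0,0,-0.075,0]]' && python3 -m handwheel '[[0.022,0.044,0,10],[0.044,0.088,0,20],[0.066,0.132,0,30],[0.0868,0.175,0,40],[0.0868,0.175,0,50]]' && python3 -m handwheel '[[0,0,0,10],[0,0,0,20],[0,0,0,30],[0,0,0,30]]'; python3 -c "
from h import *
s=read_state(); w=np.array([591.9,63.2,60])-s['eef_pos']; print(s,w,tool(w))"
```

```text
clock: 17.18
eef_pos: [410.8, -12.7, 157.0]
eef_rot: [3.137, -0.005, 1.508]
wrist_force: [0.2, 0.5, -1.1]
finger_gap: 53.0
clock: 17.8
eef_pos: [591.9, 64.1, 156.8]
eef_rot: [-3.139, -0.004, 0.631]
wrist_force: [-1.2, 0.6, -1.2]
finger_gap: 52.7
clock: 18.3
eef_pos: [591.6, 64.1, 156.6]
eef_rot: [-3.137, -0.001, 0.108]
wrist_force: [0.0, 0.2, -1.3]
finger_gap: 53.0
{'clock': 18.3, 'joints': array([0.04408483, 0.42487495, 1.42656855, 0.00485847, 1.28914556,
       1.5052374 ]), 'qd': array([-0.00016378,  0.00052758, -0.00032876,  0.00122605, -0.00409986,
       -0.10186973]), 'effort': array([-2.17202597e-02, -6.08216572e+01, -3.56517434e+01,  3.21089337e-02,
       -7.14135915e-02,  2.01908402e+00]), 'eef_pos': array([591.5626045 ,  64.07607622, 156.60548038]), 'eef_rot': array([-3.13699983e+00, -1.30413502e-03,  1.08292725e-01]), 'wrist_force': array([ 0.01422115,  0.20053075, -1.34077163]), 'moment': array([0.04294274, 0.04640457, 0.00678707]), 'finger_gap': 53.03452456521018} [  0.3373955   -0.87607622 -96.60548038] [ 0.11474495  1.35109186 96.60052572]
```

```bash
python3 -m handwheel '[[0,0.001,0.04,0],[0,0.001,0.085,0],[0,0.001,0.09,0],[0,0.001,0.09,0]]' && python3 - <<'E'
from h import *
s=snap("side"); P=read_state()["eef_pos"]
print(P,"collar bottom pred",proj("side",P+[0,0,3.6]),"post top",proj("side",[591.9,63.2,59]))
cv2.imwrite("pics/p7.png",cv2.resize(s[165:245,180:260],None,fx=7,fy=7,interpolation=2)[:,:,::-1])
E
```

```text
clock: 18.8
eef_pos: [592.3, 63.6, 67.9]
eef_rot: [-3.137, -0.002, 0.11]
wrist_force: [0.4, -0.6, -1.1]
finger_gap: 53.0
[592.68127817  63.55859899  68.50899276] collar bottom pred [211.39631899 223.98020808] post top [211.96870291 227.75405327]
```

View pics/p7.png

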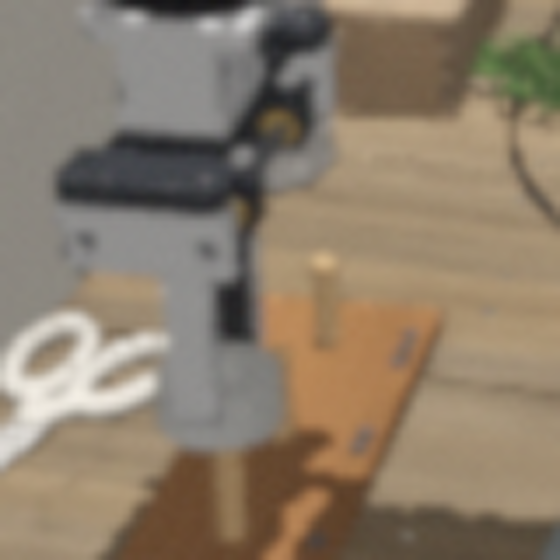

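The collar, centred at crop x≈223, sits over post 1 (crop x≈229), next to the single nail head. It is about 2 mm too far in +x, so I correct that and lower.

```bash
python3 -m handwheel '[[-0.002,0,0.002,0],[-0.002,0,0.010,0],[-0.002,0,0.016,0],[-0.002,0,0.016,0]]' && python3 -m handwheel '[[0,0,0.012,0],[0,0,0.024,0],[0,0,0.034,0],[0,0,0.034,0]]' && python3 -m handwheel '[[0,0,0.002,0],[0,0,0.004,0],[0,0,0.004,0]]'
```

```text
clock: 19.35
eef_pos: [590.4, 63.4, 51.8]
eef_rot: [-3.137, -0.002, 0.11]
wrist_force: [-0.9, 0.1, -1.7]
finger_gap: 52.9
clock: 19.85
eef_pos: [589.9, 63.6, 16.7]
eef_rot: [-3.137, -0.001, 0.11]
wrist_force: [0.5, 0.4, -1.9]
finger_gap: 53.2
clock: 20.23
eef_pos: [589.9, 63.6, 12.7]
eef_rot: [-3.137, -0.001, 0.11]
wrist_force: [-0.1, 0.3, -1.0]
finger_gap: 53.4
```

```bash
for i in 1 2; do python3 -m handwheel '[[0,0,0.0005,0],[0,0,0.001,0],[0,0,0.001,0]]'; done
```

```text
clock: 20.6
eef_pos: [589.9, 63.6, 11.7]
eef_rot: [-3.137, -0.001, 0.11]
wrist_force: [-0.3, -0.3, -1.5]
finger_gap: 53.3
clock: 20.98
eef_pos: [589.9, 63.6, 10.7]
eef_rot: [-3.137, -0.001, 0.11]
wrist_force: [-1.3, -0.3, -1.1]
finger_gap: 53.0
```

```bash
for i in 1 2; do python3 -m handwheel '[[0,0,0.0005,0],[0,0,0.0007,0],[0,0,0.0007,0]]'; done
```

```text
clock: 21.35
eef_pos: [590.0, 63.6, 10.5]
eef_rot: [-3.137, -0.001, 0.11]
wrist_force: [-2.8, 1.0, 5.8]
finger_gap: 52.8
clock: 21.72
eef_pos: [590.1, 63.6, 10.5]
eef_rot: [-3.137, -0.001, 0.11]
wrist_force: [-3.8, 0.2, 7.3]
finger_gap: 53.4
```

It is seated on the rack. I release and retreat upwards.

```bash
python3 -m handwheel '[[0,0,0,0],[0,0,0,0],[0,0,0,0],[0,0,0,0],[0,0,0,0]]' 0 25 && python3 -m handwheel '[[0,0,-0.01,0],[0,0,-0.05,0],[0,0,-0.1,0],[0,0,-0.15,0],[0,0,-0.17,0]]' && python3 -m handwheel '[[-0.06,0,0,0],[-0.12,0,0,0],[-0.17,0,0,0],[-0.17,0,0,0]]' && python3 - <<'E'
from h import *
t=snap("top");s=snap("side")
a=cv2.resize(t[120:240,120:345],(750,400),interpolation=2)[:, :]; b=cv2.resize(s[185:325,170:320],(429,400),interpolation=2)
cv2.imwrite("pics/p8.png",np.hstack([cv2.resize(a,(450,240)),cv2.resize(b,(257,240))])[:,:,::-1] if 0 else np.vstack([cv2.resize(t[125:235,130:340],(573,300),interpolation=2),cv2.copyMakeBorder(cv2.resize(s[190:320,170:320],(346,300),interpolation=2),0,0,0,227,0)])[:,:,::-1])
E
```

```text
clock: 22.35
eef_pos: [590.1, 63.6, 10.5]
eef_rot: [-3.137, -0.001, 0.11]
wrist_force: [0.5, -0.1, 0.5]
finger_gap: 93.9
clock: 22.98
eef_pos: [590.8, 62.8, 184.6]
eef_rot: [-3.137, -0.006, 0.11]
wrist_force: [-0.4, 0.2, -0.2]
finger_gap: 93.7
clock: 23.48
eef_pos: [419.9, 44.1, 184.7]
eef_rot: [-3.138, -0.008, 0.11]
wrist_force: [0.3, 0.5, 0.0]
finger_gap: 94.0
```

View pics/p8.png

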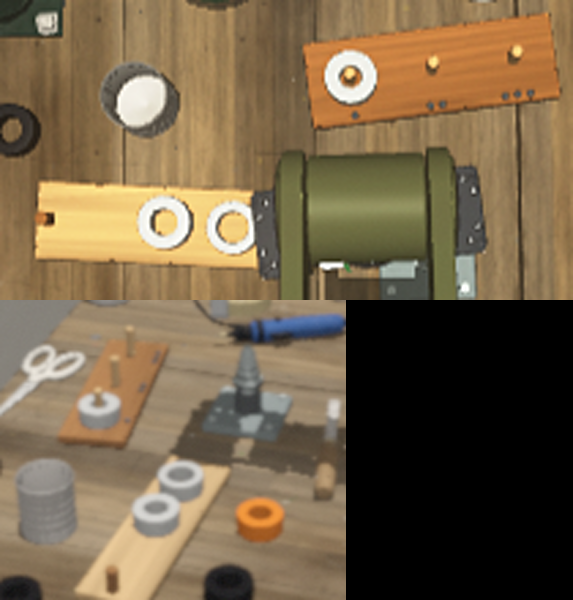

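The collar lies flat round post 1, at (350,77) in the top crop and (99,410) in the side crop, with one nail head in front. The other two collars and the tin have not moved, and the tool is clear.

```bash
python3 -c "
from cell import manip; print(manip.sign_off())"
```

```text
the job is handed in; nothing more can be done
None
```

The head collar is size 1. It now lies flat round post 1, the one with a single nail head, and the job was handed in at about 23.5 s of the 67 s allowed.

- **Press:** I held the collar on its stop for about 1.7 s at 8.5 to 10 N net. That is the reading plus about 1.3 N for the collar's weight. No reading during the press was above about 10.5 N.
- **Size reading:** The grooves were too small to make out in the side picture. I took the size from where the collar stopped: its underside was about 85–86 mm above the bench, with the mandrel sunk about 1 mm. The stops are 87, 75 and 63 mm, so only stop 1 fits. The bore seen from above, about 23 mm, agrees.
- **Failed first grasp:** The fingers closed above the collar. The fingertips looked about 9 mm behind the reported TCP, not 8 mm ahead as stated. The collar did not move, and going lower gave a good grip.
- **Last checks:** Both views show the collar flat round post 1. The other two collars and the tin are where they were. The tape roll was outside the last crops, but the arm never went near it. The gripper was open and clear of everything at hand-in.

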